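# Level the press bed by feel, then lay the plate

## Robot

A 6-joint arm with a two-finger parallel gripper is mounted at the origin on the work surface. World frame = base frame: x ahead of the robot, y to its left, z up, the work surface at z = 0. Lengths are in m, angles in rad, forces in N, time in s.
With the tool pointing down it reaches from about 0.3 to 0.75 m from the base axis. Payload 8.5 kg.
Tool frame: the origin (TCP) lies midway between the tips of the shut fingers; the grasp point (between the pads) lies 19 mm behind it (env.grip_depth is the distance from the TCP to the grasp point, in m); z points along the fingers, y is the line along which they close (so a half turn about z gives the same grasp; the last joint's range is limited). The gripper opens to 88 mm and grips with 3 to 60 N. Pads are 18 mm wide; open, the fingers measure 123 mm over their backs; the gripper's body (75 mm by 187 mm) begins 45 mm behind the grasp point.
Start: joints at [0.904, 0.381, 1.297, -0, 1.464, -0.215], TCP at [0.24, 0.495, 0.239] pointing down, gripper open.
Joint ranges: [-3.11, 3.11], [-0.89, 2.33], [0.22, 2.48], [-1.42, 4.56], [0.17, 2.85], [-2.88, 2.88]. Speed limits (rad/s): [2.39, 2.39, 3.14, 3.14, 3.14, 3.14].

## Interface

Orientations are given as a 3x3 rotation matrix whose columns are the frame's x, y, z axes.
In Python, from rig import env, set_gripper, planner, vision, workorder, monitor gives the robot as it stands. Calls block until the motion is done:
- env.move_ptp(position, orientation): joint-space move of the TCP to a pose.
- env.line_to(position, v=0.15, attitude=None): straight line of the TCP; attitude=None keeps the orientation; v is the mean speed in m/s.
- env.goto_joints(angles): joint-space move.
- set_gripper(opening, newtons=None): opening from 0.0 (shut) to 1.0 (fully open); newtons is the grip in N (None keeps the last); returns when the fingers have stopped.
- env.sleep(seconds).
- planner.inverse_kinematics(position, orientation): joint angles nearest the present ones, or None.
- vision.get_image(name): name is "scene" or "top"; returns the picture (400x640x3 uint8, blue, green, red); there is no depth.
- vision.camera_model(name): a dict with "mtx" (3x3 intrinsics, pixels), "rvec" (rotation vector, rad) and "tvec" (3), from world to camera coordinates, as OpenCV has them. Camera axes: x right, y down, z forward; pixel columns grow to the right and rows downward; lengths in m; the calibration is good to about 2 mm. A picture is of the moment at which its call begins. camera_model takes no time and is no camera call.
A pose or a line that the arm cannot do raises env.PlanningError and nothing moves.
- workorder.job_done(): hands the job in; it is judged then, once.
Readings, each from a call of its own:
- monitor.get_clock(): time.
- monitor.get_joints(): joint angles.
- monitor.get_dq(): joint speeds.
- monitor.get_effort(): joint torques, N m.
- monitor.get_tcp_pos(): TCP position.
- monitor.get_ee_rot(): TCP orientation.
- monitor.get_force(): force on the tool from outside, world axes, zero at the start.
- monitor.get_torque(): the same for the moment, N m.
- monitor.get_gripper_width(): opening from 0.0 (shut) to 1.0 (fully open).
- monitor.get_finger_force(): force on a finger pad.
Only numpy, scipy, OpenCV 4.12 (cv2) and the standard library are available. Lean on these libraries where they do the work, as an engineer would, in place of code of your own. Each camera call takes 0.05 s, during which the arm holds its last target. There are 200 camera calls.

## Task

One of the three studs on the wooden press bed stands a few millimetres prouder than the other two. Take the probe from its stand, touch the stud tops slowly and lightly with it to feel which one is high, gently push that one down with the probe until it is level with the others (not below), and put the probe back upright and fully home in its stand. Then lay the round metal plate gently, centred on the three studs, so that it rests level, and leave the jar, hammer and board where they are.

Things in the scene. Friction and masses are not known exactly. Their poses are not given: they have to be found in the camera images.
- bed: square beech block, 190 x 190 mm, 35 mm high, fixed; origin at the centre of its underside, z up. Three steel studs stand on its top, 120 degrees apart, on a circle of 65 mm radius about its centre (turned up to 15 degrees against the block). Two stud tops are level with each other, somewhere 10 to 34 mm above the bed's top face; the third is 3.5 to 6 mm higher.
- stud_a: one of three studs that look alike: upright round steel pin of 18 mm diameter, flat on top with a thin hard dark cap, in a dark fixed collar of 30 mm diameter that stands 3 mm above the bed. Origin on the pin's axis, inside the bed, z up; how far it lies below the pin's top is not known, so its height tells nothing. Any of the three places may hold the high one.
- stud_b: another of the three studs, as stud_a. Two of the studs are rigid. The high one is a tight push fit: it stays put below about 20 N, slides down above that and stays where it is left; it does not come back up, and can be pushed too far, up to 8 mm below the others.
- stud_c: another of the three studs, as stud_a and stud_b
- probe_handle (a point): the probe, standing in its stand at the start: a dark wooden square handle 18 x 18 mm, 50 mm long, with a steel rod of 9 mm diameter and 45 mm length below it, flat-ended; 120 g. The point is the centre of the handle; the tip of the rod is 70 mm below it; z up along the probe, x and y square to the handle's sides.
- stand: probe stand: wooden block 70 x 70 mm, 55 mm high, fixed, with an upright through hole of 15 mm diameter at its centre. Home, the underside of the probe's handle sits on the block's top, so the handle's centre is 80 mm above the bench. Origin at the centre of the underside.
- plate_grip (a point): the press plate: a round aluminium plate of 170 mm diameter, 6 mm thick, with an upright square wooden grip of 22 x 22 mm at its centre, which rises to 50 mm above the plate's underside; 0.3 to 0.5 kg. It lies flat on the bench at the start. The point is on its axis, 30 mm above its underside; z up, x and y square to the grip's sides.
- hammer_c (a point): bystander: hammer lying beyond the bed, about 0.3 m long
- jar_c (a point): bystander: closed glass jar, 70 mm diameter, 90 mm high; point at mid-height
- board_c (a point): bystander: small plywood offcut 80 x 150 x 12 mm lying flat; point at its centre
Not all that is in view belongs to the job. There is more than one size of the part that bears probe_handle; the job needs the smallest.

How it is judged:
By the outcome, as a careful person would: the job done as asked, in the order asked, and still so for the second after the job is handed in, with the robot touching nothing.
It also fails if it takes over 72 s, if anything falls off the work surface, if the arm or the gripper's body presses on something with over 40 N, if the wrist force passes 120 N, or if a joint passes its speed limit or range.

## Working session

There is one attempt and no reset: what is moved stays moved. The work goes in short steps, each a Python script; the robot and the scene stay as the last script left them, time stands still between calls to the robot, and variables do not carry over. Pictures are saved under pics/ and viewed, at most 10 in all, crops included, and the job is handed in when it is done.

```bash
ls; mkdir -p pics; python3 - <<'E'
from rig import env,vision,monitor
import cv2,numpy as np
for n in("scene","top"):
    im=vision.get_image(n);cv2.imwrite(f"pics/{n}0.png",im)
    m=vision.camera_model(n);R=cv2.Rodrigues(np.array(m["rvec"],float))[0]
    print(n,np.array(m["mtx"]).tolist(),(-R.T@np.array(m["tvec"]).ravel()).round(3),R.round(2).tolist())
print(monitor.get_clock(),env.grip_depth,monitor.get_force())
E
```

```text
pics
scene [[415.5945273274946, 0.0, 329.71550857522664], [0.0, 415.5945273274946, 201.55466117326458], [0.0, 0.0, 1.0]] [ 1.15  -0.395  0.608] [[0.58, 0.81, -0.01], [0.5, -0.37, -0.78], [-0.64, 0.45, -0.62]]
top [[492.6814556943592, 0.0, 317.9756020672666], [0.0, 492.6814556943592, 204.83496028217814], [0.0, 0.0, 1.0]] [ 0.454 -0.002  1.326] [[0.02, -1.0, -0.0], [-0.99, -0.02, -0.12], [0.12, 0.01, -0.99]]
0.1 0.0187 [-0.04453065  0.85889743 -0.35469299]
```

View pics/scene0.png

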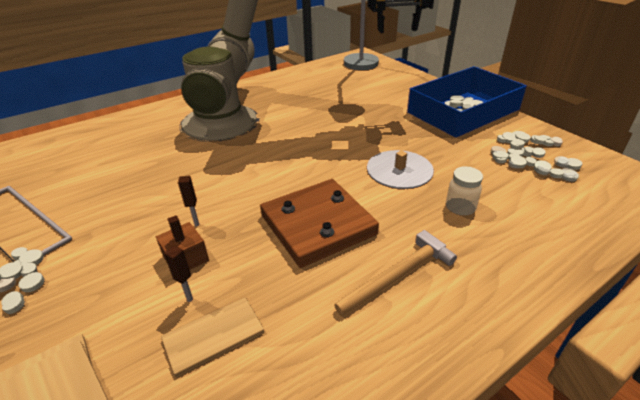

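View pics/top0.png

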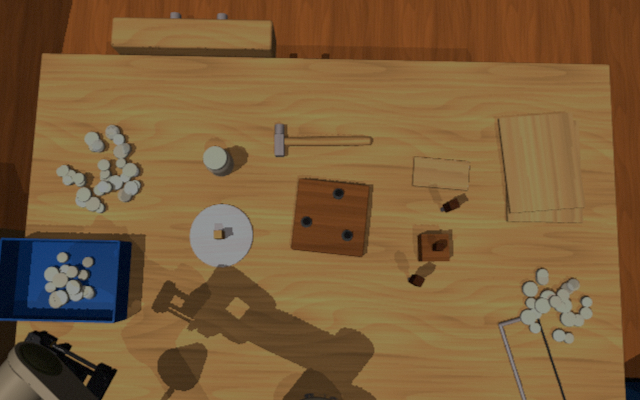

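The scene view shows the bed at about (320,222), with studs at (288,207), (337,197) and (327,229). The plate is at (400,168). The stand is at (183,248), with one probe in it and two more probes standing free beside it. I'll enlarge the regions that matter.

```bash
python3 - <<'E'
import cv2,numpy as np
s=cv2.imread("pics/scene0.png");t=cv2.imread("pics/top0.png")
z=lambda im,x,y,w,h:cv2.resize(im[y:y+h,x:x+w],(400,300),interpolation=cv2.INTER_CUBIC)
cv2.imwrite("pics/c1.png",np.vstack([np.hstack([z(s,130,165,200,150)[:, :],z(s,255,170,133,100)]),np.hstack([z(t,390,180,133,100),z(t,280,165,133,100)])]))
E
```

```text
(no output)
```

View pics/c1.png

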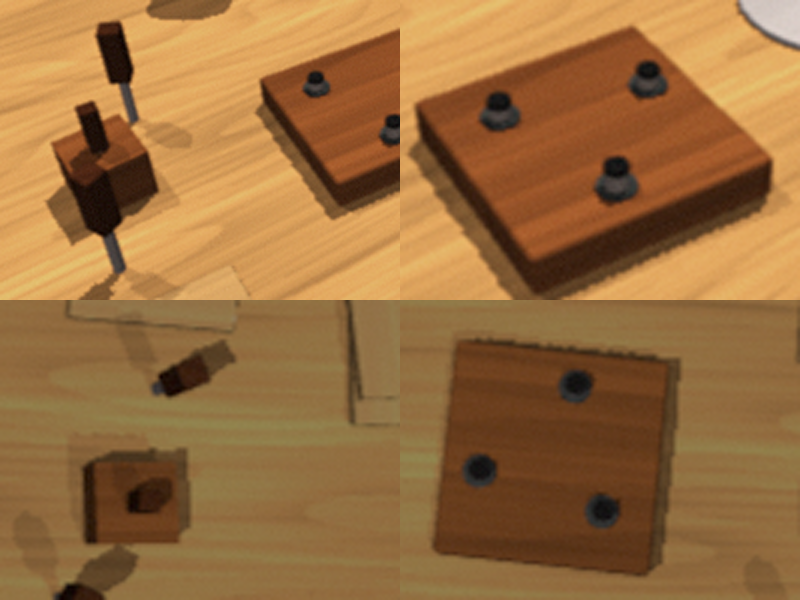

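The crops show three probes. The smallest stands in the stand; its handle is near scene (175,227) and top (440,245). The two larger ones stand free on the bench. The stud caps are three dark dots, at top (307,221), (339,193) and (348,235). Next I'll turn these pixels into positions.

```bash
cat > h.py <<'E'
import cv2,numpy as np
from rig import env,set_gripper,planner,vision,monitor,workorder
def cam(n):
    m=vision.camera_model(n);K=np.array(m["mtx"]);R=cv2.Rodrigues(np.array(m["rvec"],float))[0];t=np.array(m["tvec"],float).ravel()
    return K,R,t
C={n:cam(n) for n in("scene","top")}
def ray(n,p):
    K,R,t=C[n];return -R.T@t,R.T@np.linalg.inv(K)@np.r_[p,1.]
def plane(n,p,z):
    c,d=ray(n,p);return c+d*(z-c[2])/d[2]
def tri(ps,pt):
    P=[C[n][0]@np.c_[C[n][1],C[n][2]] for n in("scene","top")]
    X=cv2.triangulatePoints(P[0],P[1],np.array(ps,float).reshape(2,1),np.array(pt,float).reshape(2,1))[:,0];return X[:3]/X[3]
def proj(n,X):
    K,R,t=C[n];p=K@(R@np.array(X)+t);return p[:2]/p[2]
E
python3 - <<'E'
from h import *
s=cv2.imread("pics/scene0.png");t=cv2.imread("pics/top0.png")
def blob(im,p,r,f):
    x,y=map(int,p);m=f(im[y-r:y+r+1,x-r:x+r+1].astype(int)).astype(np.uint8)
    n,l,st,c=cv2.connectedComponentsWithStats(m);i=1+st[1:,4].argmax();return c[i]+[x-r,y-r],st[i]
dark=lambda th:(lambda c:c.max(2)<th)
for n,ps,pt in(("A",(337,193),(307,221)),("B",(327,225),(339,193)),("C",(288,204),(348,235))):
    a,sa=blob(s,ps,5,dark(48));b,sb=blob(t,pt,6,dark(48))
    print(n,a.round(1),sa[2:],b.round(1),sb[2:],tri(a,b).round(4),plane("top",b,.055).round(4))
for n,L,z in(("bed",[(460,341),(668,362),(647,574),(434,550)],.035),):
    w=np.array([plane("top",((u-400)/3+280,(v-300)/3+165),z) for u,v in L]);print(n,w.round(4).tolist(),w.mean(0).round(4),np.linalg.norm(w-np.roll(w,1,0),axis=1).round(3))
w=np.array([plane("top",(u/3+390,(v-300)/3+180),.055) for u,v in[(97,461),(183,459),(181,543),(97,543)]]);print("stand",w.round(4).tolist(),w.mean(0).round(4))
# plate
hsv=cv2.cvtColor(t,cv2.COLOR_BGR2HSV);m=((hsv[...,1]<50)&(hsv[...,2]>90)).astype(np.uint8);m[:,:180]=0;m[:,265:]=0;m[:195]=0;m[275:]=0
c=max(cv2.findContours(m,0,2)[0],key=cv2.contourArea);e=cv2.fitEllipse(cv2.convexHull(c));print("plate",e,plane("top",e[0],.006).round(4))
z=lambda im,x,y,w,h:cv2.resize(np.clip(im[y:y+h,x:x+w].astype(float)*1.8,0,255).astype(np.uint8),(400,300),interpolation=cv2.INTER_NEAREST)
cv2.imwrite("pics/c2.png",np.vstack([np.hstack([z(s,155,205,60,45),z(s,370,140,60,45)]),np.hstack([z(t,410,225,60,45),z(t,190,212,60,45)])]))
E
```

```text
A [337.  193.3] [ 7  6 35] [306.2 220.9] [10  9 67] [0.5639 0.037  0.0497] [0.5629 0.036  0.055 ]
B [326.6 225.7] [ 8  7 44] [338.2 192.5] [10  9 64] [ 0.6398 -0.0448  0.0522] [ 0.6389 -0.0455  0.055 ]
C [287.4 203.8] [ 8  6 39] [347.1 234.4] [10  9 68] [ 0.5309 -0.0702  0.0498] [ 0.5302 -0.0705  0.055 ]
bed [[0.6766, 0.0559, 0.035], [0.6619, -0.1284, 0.035], [0.4752, -0.1121, 0.035], [0.4918, 0.0735, 0.035]] [ 0.5764 -0.0278  0.035 ] [0.186 0.185 0.187 0.186]
stand [[0.5365, -0.2642, 0.055], [0.5398, -0.3381, 0.055], [0.468, -0.3357, 0.055], [0.4664, -0.2641, 0.055]] [ 0.5027 -0.3005  0.055 ]
plate ((220.83749389648438, 235.09925842285156), (62.02093505859375, 63.54152297973633), 52.27910614013672) [0.5237 0.2652 0.006 ]
```

View pics/c2.png

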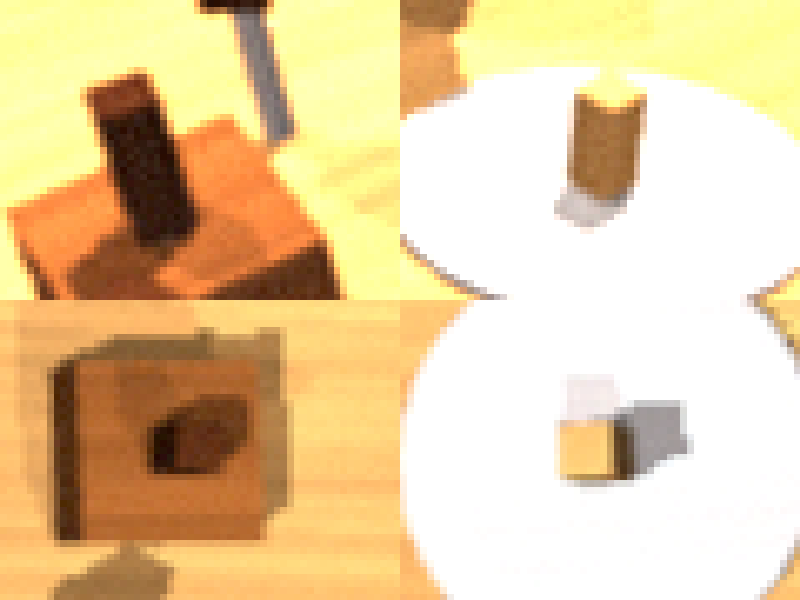

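The crops give me the handle's top-face corners in the scene view and the plate grip's corners in both views. The grip is about square to the camera in the top view. Now I'll compute yaws and check clearance to the neighbouring probes.

```bash
python3 - <<'E'
from h import *
def q(n,L,z,ox,oy,cx,cy):
    w=np.array([plane(n,((u-cx)/6.667-.5+ox,(v-cy)/6.667-.5+oy),z) for u,v in L])
    e=np.roll(w,-1,0)-w;print(n,w.mean(0).round(4),np.linalg.norm(e,axis=1).round(3),np.degrees(np.arctan2(e[:,1],e[:,0])).round(0)%90)
q("scene",[(85,95),(148,73),(160,103),(102,120)],.105,155,205,0,0)
q("scene",[(575,90),(613,112),(645,95),(607,70)],.050,370,140,400,0)
q("top",[(560,420),(617,420),(617,480),(558,480)],.050,190,212,400,300)
q("top",[(182,425),(225,412),(228,460),(184,470)],.105,410,225,0,300)
for nm,sb,tb,st,tt in(("p1",(196.5,226),(411,283.5),(186.5,178),(420,278)),("p2",(189.5,301),(442.5,210.5),(176,246),(455,201))):
    print(nm,plane("scene",sb,0).round(3),plane("top",tb,0).round(3),tri(st,tt).round(3))
# hole: handle bottom check
print(proj("top",[.5027,-.3005,.105]),proj("scene",[.5027,-.3005,.105]),proj("scene",[.5027,-.3005,.055]))
E
```

```text
scene [ 0.5058 -0.2958  0.105 ] [0.018 0.015 0.016 0.013] [86. 83. 81.  1.]
scene [0.5271 0.2655 0.05  ] [0.02  0.018 0.022 0.02 ] [ 2.  5. 88. 10.]
top [0.5241 0.2646 0.05  ] [0.022 0.023 0.023 0.023] [1. 3. 1. 1.]
top [ 0.5043 -0.298   0.105 ] [0.017 0.018 0.017 0.017] [18.  3. 14.  2.]
p1 [ 0.424 -0.241  0.   ] [ 0.407 -0.245  0.   ] [ 0.426 -0.24   0.129]
p2 [ 0.612 -0.329  0.   ] [ 0.604 -0.33   0.   ] [ 0.613 -0.324  0.137]
[441.24808847 246.44281147] [170.00599759 219.22683464] [176.47648458 238.82466073]
```

```bash
cat >> h.py <<'E'
RD=np.array([[-1,0,0],[0,1,0],[0,0,-1.]]).T.T
RD=np.column_stack([(-1,0,0),(0,1,0),(0,0,-1)]).astype(float)
RU=np.column_stack([(1,0,0),(0,-1,0),(0,0,-1)]).astype(float)
def st(*a): print(*a,"t",round(monitor.get_clock(),2),"tcp",np.round(monitor.get_tcp_pos(),4),"F",np.round(monitor.get_force(),2),"w",round(monitor.get_gripper_width(),3))
E
python3 - <<'E'
from h import *
P=[.5045,-.299]
for n,R in(("RD",RD),("RU",RU)):
    print(n,[np.round(q,2) if (q:=planner.inverse_kinematics(p,R)) is not None else None for p in([*P,.2],[*P,.066],[.64,-.045,.15],[.524,.265,.02])])
R=RU if planner.inverse_kinematics([*P,.2],RU) is not None and abs(planner.inverse_kinematics([*P,.2],RU)[5])<abs(planner.inverse_kinematics([*P,.2],RD)[5]) else RD
env.move_ptp([*P,.18],R);st("above")
set_gripper(.5)
env.line_to([*P,.066],v=.12);st("at")
set_gripper(0.,15);st("closed")
print(monitor.get_finger_force(),monitor.get_ee_rot())
cv2.imwrite("pics/g_s.png",vision.get_image("scene"))
E
```

```text
RD [array([-0.74,  0.47,  1.26, -0.  ,  1.41, -2.31]), array([-0.74,  0.62,  1.43, -0.  ,  1.09, -2.31]), array([-0.25,  0.61,  1.16, -0.  ,  1.37, -1.83]), array([ 0.27,  0.68,  1.47, -0.  ,  0.99, -1.3 ])]
RU [array([-0.74,  0.47,  1.26, -0.  ,  1.41,  0.83]), array([-0.74,  0.62,  1.43, -0.  ,  1.09,  0.83]), array([-0.25,  0.61,  1.16, -0.  ,  1.37,  1.32]), array([ 0.27,  0.68,  1.47, -0.  ,  0.99,  1.84])]
above t 3.04 tcp [ 0.5048 -0.2983  0.1801] F [-0.65 -0.24  0.83] w 1.003
at t 4.92 tcp [ 0.5048 -0.2992  0.0667] F [ 0.35 -0.04  0.41] w 0.497
closed t 5.43 tcp [ 0.5045 -0.2989  0.0662] F [-0.29  0.92  1.98] w 0.2
15.000077756121755 [[ 9.99999987e-01  9.12925393e-05  1.33409212e-04]
 [ 9.12976444e-05 -9.99999995e-01 -3.82608346e-05]
 [ 1.33405718e-04  3.82730140e-05 -9.99999990e-01]]
```

Grip width is 17.6 mm, so the fingers sit flush on the 18 mm handle. I'll lift it and feel the first stud.

```bash
cat >> h.py <<'E'
S=dict(A=(.5635,.0365),B=(.6395,-.045),C=(.5305,-.0703))
OFF=.0562
def fz(n=3): 
    r=[]
    for _ in range(n): r.append(monitor.get_force()[2]); env.sleep(.02)
    return float(np.mean(r))
def touch(n,z0,step=.0005,th=2.5,zmin=.085,v=.02):
    """from TCP z0 step down until the force rises by th; returns (measured z, force)"""
    x,y=S[n]; env.line_to([x,y,z0],v=.1); env.sleep(.1); f0=fz(5); z=z0; L=[]
    while z>zmin:
        z-=step; env.line_to([x,y,z],v=v); f=fz(2)-f0; L.append((round(z,4),round(monitor.get_tcp_pos()[2],5),round(f,1)))
        if f>th: break
    st(n,L[-3:],len(L)); return L[-1]
E
python3 - <<'E'
from h import *
set_gripper(0.,60);st("grip")
env.line_to([.5045,-.299,.15],v=.15);st("lift")
env.line_to([*S["C"],.15],v=.2);st("over C")
touch("C",.117,step=.001)
x,y=S["C"];env.line_to([x,y,.118],v=.1);st("up")
cv2.imwrite("pics/c_touch.png",vision.get_image("scene"))
E
```

```text
grip t 5.7 tcp [ 0.5045 -0.299   0.0662] F [-1.08  2.16  5.12] w 0.199
lift t 6.41 tcp [ 0.5041 -0.2987  0.149 ] F [-0.01  0.06 -1.66] w 0.197
over C t 7.71 tcp [ 0.5305 -0.071   0.1499] F [-0.28 -0.44 -1.7 ] w 0.198
C [(0.109, np.float64(0.10896), 0.5), (0.108, np.float64(0.10817), 2.5), (0.107, np.float64(0.10804), 11.2)] 10 t 11.21 tcp [ 0.5309 -0.0704  0.108 ] F [-1.99  0.03  9.35] w 0.198
up t 11.47 tcp [ 0.5307 -0.0704  0.1182] F [ 0.   -0.77 -1.47] w 0.198
```

View pics/c_touch.png

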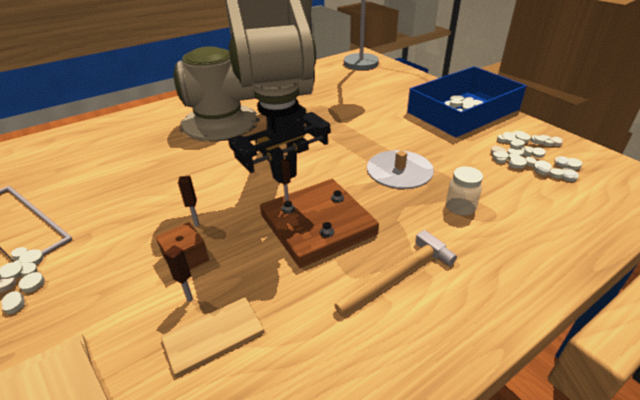

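The picture shows the probe held upright over stud C at (287,205) and the stand empty. C was felt at TCP z of about 0.1081. Now A and B.

```bash
python3 - <<'E'
from h import *
touch("B",.116,step=.0005,th=2.5,v=.03,zmin=.1)
x,y=S["B"];env.line_to([x,y,.118],v=.1)
touch("A",.1165,step=.0005,th=2.5,v=.03,zmin=.1)
x,y=S["A"];env.line_to([x,y,.118],v=.1)
E
```

```text
B [(0.112, np.float64(0.11198), -0.0), (0.1115, np.float64(0.1118), 2.2), (0.111, np.float64(0.11177), 5.8)] 10 t 15.8 tcp [ 0.6397 -0.045   0.1118] F [-0.39  0.07  5.47] w 0.196
A [(0.1085, np.float64(0.10847), 0.0), (0.108, np.float64(0.10818), 2.3), (0.1075, np.float64(0.10813), 6.5)] 18 t 22.6 tcp [0.5637 0.0365 0.1081] F [-0.76  0.08  4.2 ] w 0.197
```

B is the high one, by about 3.6 mm; A and C are level at 0.1081–0.1082. I'll push B down in small steps and feel it again.

```bash
python3 - <<'E'
from h import *
x,y=S["B"];env.line_to([x,y,.118],v=.15);env.line_to([x,y,.1125],v=.05);f0=fz(4)
z=.1125;L=[]
while z>.1025:
    z-=.0005; env.line_to([x,y,z],v=.03); m=monitor.get_tcp_pos()[2]; f=fz(1)-f0; m=monitor.get_tcp_pos()[2]
    L.append((round(z,4),round(m,5),round(f,1)))
    if m<.1088 or f>45: break
print([tuple(map(float,l)) for l in L])
env.line_to([x,y,.1115],v=.05)
touch("B",.1105,step=.0005,th=2.5,v=.03,zmin=.1); env.line_to([x,y,.1115],v=.05)
E
```

```text
[(0.112, 0.112, -0.5), (0.1115, 0.11177, 3.5), (0.111, 0.11175, 6.7), (0.1105, 0.11171, 8.1), (0.11, 0.11166, 10.8), (0.1095, 0.11165, 14.9), (0.109, 0.11156, 17.2), (0.1085, 0.1113, 18.6), (0.108, 0.1109, 18.8), (0.1075, 0.11049, 19.7), (0.107, 0.10996, 19.7), (0.1065, 0.10948, 19.6), (0.106, 0.10897, 19.8), (0.1055, 0.10848, 20.3)]
B [(0.109, np.float64(0.10898), 0.5), (0.1085, np.float64(0.10871), 2.1), (0.108, np.float64(0.10864), 6.7)] 5 t 29.93 tcp [ 0.6397 -0.045   0.1086] F [-1.63 -0.5   5.59] w 0.198
```

```bash
python3 - <<'E'
from h import *
x,y=S["B"]
z=.1085;L=[]
while z>.1035:
    z-=.0005 if z>.1062 else .00025; env.line_to([x,y,z],v=.04); f=fz(1); m=monitor.get_tcp_pos()[2]
    L.append((round(z,5),float(round(m,5)),round(f,1)))
    if m<.10805 or f>45: break
print(L[-5:])
env.line_to([x,y,.110],v=.05)
touch("B",.1095,step=.0005,th=2.5,v=.03,zmin=.1); env.line_to([x,y,.1115],v=.05)
touch("A",.1095,step=.0005,th=2.5,v=.03,zmin=.1); x,y=S["A"];env.line_to([x,y,.1115],v=.05);st()
E
```

```text
[(0.108, 0.1082, 3.7), (0.1075, 0.10815, 6.3), (0.107, 0.10812, 9.0), (0.1065, 0.10809, 12.1), (0.106, 0.10803, 14.4)]
B [(0.1085, np.float64(0.10852), 0.2), (0.108, np.float64(0.10822), 1.4), (0.1075, np.float64(0.10817), 6.4)] 4 t 33.33 tcp [ 0.6397 -0.045   0.1082] F [-0.76  0.27  5.33] w 0.198
A [(0.1085, np.float64(0.10849), 0.1), (0.108, np.float64(0.10818), 2.4), (0.1075, np.float64(0.10813), 5.9)] 4 t 36.16 tcp [0.5637 0.0365 0.1081] F [-1.78 -0.08  4.33] w 0.199
t 36.41 tcp [0.5635 0.0365 0.1116] F [ 0.31  0.54 -1.25] w 0.202
```

B is now level with A, 0.1082 against 0.1082. I'll return the probe.

```bash
python3 - <<'E'
from h import *
P=[.5045,-.299]
env.line_to([*S["A"],.14],v=.15);env.line_to([*P,.14],v=.22);env.sleep(.1)
env.line_to([*P,.112],v=.1);st("entry")
env.line_to([*P,.07],v=.06);st("near")
env.line_to([*P,.0662],v=.03);st("down")
set_gripper(.4);env.sleep(.15);st("open")
env.line_to([*P,.19],v=.25);st("up")
env.move_ptp([.525,.265,.12],RU);st("plate")
for n in("scene","top"): cv2.imwrite(f"pics/r_{n}.png",vision.get_image(n))
s,t=[cv2.imread(f"pics/r_{n}.png") for n in("scene","top")]
z=lambda im,x,y:cv2.resize(np.clip(im[y:y+60,x:x+80]*1.5,0,255).astype(np.uint8),(400,300),interpolation=cv2.INTER_CUBIC)
cv2.imwrite("pics/r.png",np.vstack([np.hstack([z(s,145,205),z(s,360,125)]),np.hstack([z(t,400,220),z(t,180,205)])]))
E
```

```text
entry t 38.98 tcp [ 0.5046 -0.2989  0.1121] F [-0.29 -0.02  0.33] w 0.198
near t 39.83 tcp [ 0.5047 -0.2992  0.0703] F [-0.95 -0.07 -0.8 ] w 0.2
down t 40.11 tcp [ 0.5045 -0.299   0.0663] F [-0.28  0.32 -1.1 ] w 0.199
open t 40.71 tcp [ 0.5045 -0.299   0.0662] F [ 0.81 -0.25  0.46] w 0.401
up t 41.35 tcp [ 0.504  -0.2986  0.1887] F [-0.76 -0.34 -0.03] w 0.396
plate t 43.39 tcp [0.5255 0.2642 0.1201] F [-0.02 -0.22 -0.09] w 0.4
```

View pics/r.png

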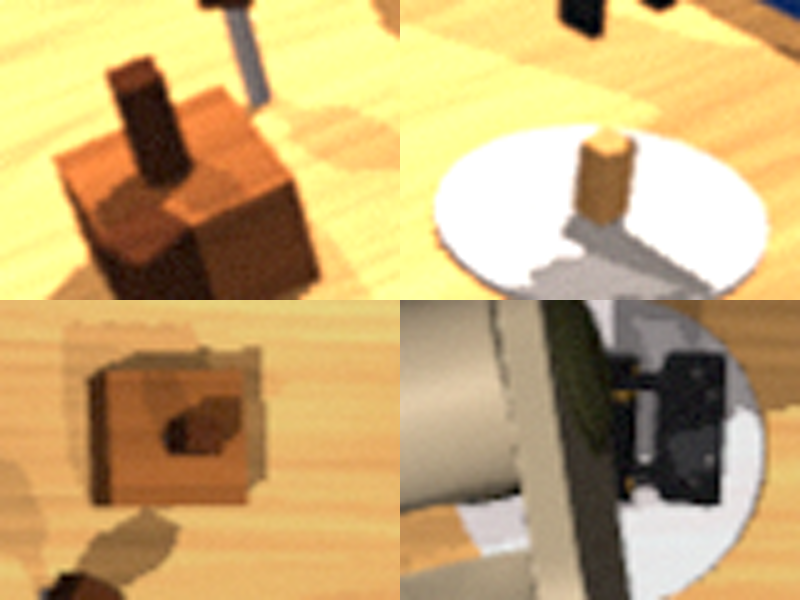

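The probe is upright and home in the stand, with scene and top views matching the start, and the plate hasn't moved. I'll pick up the plate and lay it down.

```bash
python3 - <<'E'
from h import *
P=[.524,.265];T=[.578,-.0265]
env.line_to([*P,.08],v=.15);env.line_to([*P,.0115],v=.1);st("at")
set_gripper(0.,45);st("closed",monitor.get_finger_force())
zg=monitor.get_tcp_pos()[2]
env.line_to([*P,.02],v=.05);env.line_to([*P,.12],v=.12);st("lift")
env.line_to([*T,.12],v=.15);st("over")
env.line_to([*T,zg+.052+.006],v=.1);env.sleep(.15);f0=fz(4);z=zg+.058
while z>zg+.050:
    z-=.0005;env.line_to([*T,z],v=.03);f=fz(2)-f0
    if f>2.2:break
st("placed",round(z-zg,4),f,np.round(monitor.get_torque(),2))
s,t=[vision.get_image(n) for n in("scene","top")]
cv2.imwrite("pics/p.png",np.vstack([s[120:300,180:480],t[120:300,180:480]]))
E
```

```text
at t 44.74 tcp [0.5244 0.2651 0.0121] F [-0.13 -0.25 -0.49] w 0.399
closed 43.612624379165936 t 45.1 tcp [0.5244 0.2653 0.0122] F [0.6  0.95 4.11] w 0.247
lift t 46.4 tcp [0.5235 0.2649 0.1192] F [ 0.09  0.49 -5.66] w 0.249
over t 48.52 tcp [ 0.5779 -0.0259  0.12  ] F [-0.2   0.12 -5.38] w 0.246
placed 0.0515 7.352901846476753 [ 0.05  0.5  -0.01] t 53.08 tcp [ 0.5781 -0.0265  0.0642] F [-2.15 -0.49  2.41] w 0.253
```

View pics/p.png

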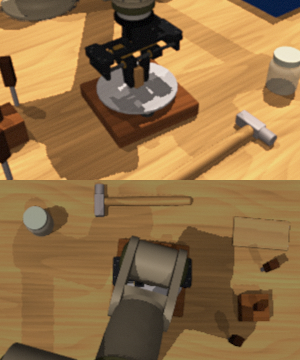

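The plate rests on the studs and the bystanders are unmoved. I'll release it, back off and check the centring.

```bash
python3 - <<'E'
from h import *
p=monitor.get_tcp_pos();env.line_to([.578,-.0265,p[2]],v=.03)
set_gripper(.45);st("rel")
env.line_to([.578,-.0265,.13],v=.12);env.line_to([.42,.10,.25],v=.25)
env.goto_joints([0.904,0.381,1.297,0,1.464,-0.215]);st("away")
t=vision.get_image("top");s=vision.get_image("scene")
hsv=cv2.cvtColor(t,cv2.COLOR_BGR2HSV);m=((hsv[...,1]<60)&(hsv[...,2]>80)).astype(np.uint8)
M=np.zeros_like(m);M[165:265,280:385]=1
c=max(cv2.findContours(m*M,0,2)[0],key=cv2.contourArea);e=cv2.fitEllipse(cv2.convexHull(c));print(e,plane("top",e[0],.058).round(4))
cv2.imwrite("pics/f.png",np.hstack([cv2.resize(s[160:310,220:420],(400,300)),cv2.resize(t[140:290,230:430],(400,300))]))
E
```

```text
rel t 53.88 tcp [ 0.5781 -0.0265  0.0641] F [0.95 0.3  0.07] w 0.447
away t 57.27 tcp [0.2408 0.4945 0.2384] F [-1.06 -0.54 -0.17] w 0.454
((330.85723876953125, 215.79092407226562), (65.13358306884766, 65.72514343261719), 109.15681457519531) [ 0.5772 -0.0276  0.058 ]
```

View pics/f.png

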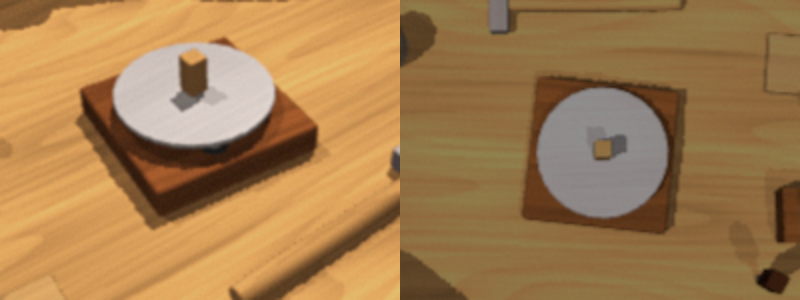

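The plate lies level on the studs, with its centre at (0.5772, -0.0276). That is within about 1 mm of the stud centre as seen by the same camera, so I'm handing the job in.

```bash
python3 -c "
from rig import workorder;print(workorder.job_done())"
```

```text
the job is handed in; nothing more can be done
None
```

The job is handed in: stud B was 3.6 mm high and is now level with A (C felt level with A earlier), the probe is home in its stand, the plate lies level and centred within about 1 mm, the jar, hammer and board were not touched, and the clock was at about 57 s of 72 s.

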